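# Free a glued diorama corner from the hold-down press

### The arm

A 6-joint arm with a two-finger parallel gripper is mounted at the origin on the work surface. World frame = base frame: x ahead of the robot, y to its left, z up, the work surface at z = 0. Lengths are in m, angles in rad, forces in N, time in s.
With the tool pointing down it reaches from about 0.35 to 0.975 m from the base axis. Payload 4.9 kg.
Tool frame: the origin (TCP) lies on the mounting face of the last link; the fingertips stand 173 mm ahead of it and the grasp point (between the pads) lies 155 mm ahead of it; z points along the fingers, y is the line along which they close (so a half turn about z gives the same grasp; the last joint's range is limited). The gripper opens to 85 mm and grips with 20 to 120 N. Pads are 22 mm wide; open, the fingers measure 114 mm over their backs; the gripper's body (76 mm by 85 mm) begins 54 mm behind the grasp point. The pads swing forward as they close: fully open they stand 13 mm farther back than shut.
Start: joints at [-1.243, 0.053, 1.613, -0, 1.476, -0.119], TCP at [0.27, -0.564, 0.405] pointing down, gripper open.
Joint ranges: [-3.01, 3.01], [-1.01, 2.22], [0.06, 2.58], [-1.02, 4.17], [0.09, 2.62], [-3.14, 3.14]. Speed limits (rad/s): [2.57, 2.57, 3.14, 3.14, 3.14, 3.14].

### API

Orientations are given as a rotation vector (axis times angle).
In Python, from station import monitor, eyes, finish_job gives the robot as it stands. The module is installed in compiled form; this text tells all that it offers.
- The arm moves only by the tool step_arm, never from a script. Its argument "commands" is a list of rows, each a list of 3 entries, a list of its own where there are three numbers: the opening in per cent of the stroke, from 0 (shut) to 100 (fully open), then the shift along the tool's x, y, z in mm, then the turn about the tool's z in degrees. In form: [[hand, [x, y, z], yaw], ...]. A call has 1 to 12 rows; each row is the pose to reach, as a shift and turn from the pose commanded when the call began, along the tool's axes at that moment; what a row does not reach only later rows make up. A row lasts 1/8 s, in which the tool goes at most 62.5 mm and 10.7 degrees, less where a joint would pass 70% of its speed; a pose out of reach is approached as far as the arm can. A call with a gripper value outside its range is refused whole. The fingers move at their own pace and stop on an object; "squeeze" is the grip in N (left out, the last holds). Time passes only in rows, so rows that repeat a pose let the fingers close. It gives the time, the measured TCP pose, the force, the opening and the grip force at its end, in the units of the state.
- monitor.get_obs(): the state, without advancing time (a new reading comes with each control period).
- eyes.get_image(name): name is "scene" or "top" or "wrist"; returns the picture (400x640x3 uint8, red, green, blue); there is no depth.
- eyes.camera_info(name): a dict with "camera_matrix" (3x3 intrinsics, pixels), "extrinsics" (4x4, takes a point from camera to world coordinates). Camera axes: x right, y down, z forward; pixel columns grow to the right and rows downward; lengths in m; the calibration is good to about 2 mm. A picture is of the moment at which its call begins: read the wrist's pose just before it. camera_info takes no time and is no camera call; for the wrist camera it gives the pose at the moment of the call.
- finish_job(): hands the job in; it is judged then, once.
The state is a dict: "t": time; "q": joint angles; "dq": joint speeds; "effort": joint torques, N m; "tool_pos": TCP position; "tool_rot": TCP orientation; "contact_force": force on the tool from outside, world axes, zero at the start; "wrist_torque": the same for the moment, N m; "opening": finger opening in m; "grip_force": force on a finger pad.
Only numpy, scipy, OpenCV 4.12 (cv2) and the standard library are available. Lean on these libraries where they do the work, as an engineer would, in place of code of your own. Each camera call takes 0.05 s, during which the arm holds its last target. There are 200 camera calls.

### The job

The glue has set. Push the press's yellow counterweighted arm up past its balance point so that it stays raised by itself, then slide the little diorama model along the fence until its side sits squarely against the green end stop. Only push: do not lift or tip the model, and leave the other things where they are.

Things in the scene. Friction and masses are not known exactly. Their poses are not given: they have to be found in the camera images.
- press_base: Fixed plywood press board, 260 (x) x 420 (y) x 15 mm. Origin: centre of its underside, on the table; own x away from the robot at yaw 0, y to the left. On it (mm): wooden fence along y, full length, 18 high, near face at x=+30; green end stop, 18 high, face at y=+190; two grey cheeks holding the hinge at x=+80, y=-100, 88 apart outside, tops 115 above the table.
- stop_face (a point): Point on the green end stop's face that the model must meet: at (-30, +190, +24) mm in the press_base frame, on the face; the face looks to -y of press_base. Axes as press_base.
- pivot_point (a point): The hinge axis of the arm, midway between the cheeks, 100 mm above the table. The axis runs along y of press_base. Axes as press_base.
- push_bar (a point): Centre of the red cross bar at the yellow arm's free end: 20 mm diameter, 90 mm long along press_base y, 190 mm from the hinge axis. Arm down: 156 mm nearer the robot (-x of press_base) than the hinge, 109 mm above it. The straight lever, 22 mm wide, 12 mm thick, runs from hinge to bar. Pushing the bar towards +x of press_base swings it up and over.
- hold_arm (a joint): Arm angle, rad. 0: down, its rubber pad (32 mm wide, on a 14 mm stem 110 mm in front of the hinge) resting on the model; grows as the arm swings up and back, to a stop at 1.7. The line hinge-bar rises 0.61 rad + joint above the horizontal towards the robot. Below about 0.88 rad it falls back; beyond, its weight carries it slowly to the stop (damped hinge). About 3 N at the bar raises it.
- model: Loose diorama corner, about 0.4 kg: blue foam slab with plank floor, 115 (x) x 130 (y) x 25 mm, pale wall along its +x edge, 10 mm thick, top 70 mm above the underside, small steps at the wall. Origin: centre of underside, 15 mm above the table; axes at the start within 0.03 rad of press_base's. Starts under the pad, near the fence; at the stop its origin has y=+125 mm in press_base.
- stone_jar: Bystander: amber jar, 52 mm diameter, 70 mm high, on the board behind the fence. Origin: centre of its underside.
- foam_offcut: Bystander: light-blue foam block 40 x 60 x 25 mm, on the board behind the fence. Origin: centre of its underside.
- spatula: Bystander: flat wooden modelling spatula with a steel blade, 150 x 12 x 8 mm, lying along y on the board's front margin. Origin: centre of its underside.
- glue: Bystander: white glue bottle, 56 mm diameter, 150 mm high, on the table to the left. Origin: centre of its underside.
- tub: Bystander: white open tub, 90 mm diameter, 80 mm high, on the table to the right. Origin: centre of its underside.
- screwdriver: Bystander: screwdriver lying on the table to the right. Origin: on its underside.
- spare_step: Bystander: three wooden steps, 60 x 50 x 45 mm, on the table to the left. Origin: centre of its underside.
There are look-alikes about, which are no part of the job. What is shaped like the model but orange or pink is not meant.

How it is judged:
By the outcome, as a careful person would: the job done as asked, in the order asked, and still so for the second after the job is handed in, with the robot touching nothing.
It also fails if it takes over 54 s, if anything falls off the work surface, if the arm or the gripper's body presses on something with over 40 N, if the wrist force passes 120 N, or if a joint passes its speed limit or range.

## Working session

There is one attempt and no reset: what is moved stays moved. The work goes in short steps, Python scripts to look and compute and a tool call to move; the robot and the scene stay as the last step left them, time stands still between calls to the robot, and variables do not carry over. Pictures are saved under pics/ and viewed, at most 10 in all, crops included, and the job is handed in when it is done.

Besides the shell and the picture viewer there is one more tool, called after "Emit:" as name(argument=value, ...), one argument or row to a line, values as JSON. step_arm: Moves the arm, as the interface text tells. Its arguments: {"type":"object","properties":{"commands":{"type":"array"},"squeeze":{"type":"number"}},"required":["commands"]}

```bash
mkdir -p pics; python3 - <<'E'
from station import monitor, eyes
import cv2,numpy as np
np.set_printoptions(precision=4,suppress=True)
o=monitor.get_obs();print(o['t'],o['tool_pos'],o['tool_rot'],o['opening'])
for n in ("scene","top"):
    im=eyes.get_image(n);cv2.imwrite(f"pics/{n}0.png",im[:,:,::-1]);np.save(f"pics/{n}0.npy",im)
    c=eyes.camera_info(n);print(n,c["camera_matrix"],c["extrinsics"])
E
```

```text
0.0 [ 0.27   -0.5634  0.4035] [-3.0615 -0.6955  0.0004] 0.08549025148318745
scene [[360.8709   0.     316.7675]
 [  0.     360.8709 202.6333]
 [  0.       0.       1.    ]] [[ 0.4046  0.6156 -0.6762  1.3649]
 [ 0.9145 -0.2739  0.2978 -0.4011]
 [-0.0019 -0.7389 -0.6738  1.0371]
 [ 0.      0.      0.      1.    ]]
top [[427.4482   0.     325.9852]
 [  0.     427.4482 200.9334]
 [  0.       0.       1.    ]] [[-0.0053 -0.9962  0.0866  0.3662]
 [-0.9999  0.0063  0.0115  0.0028]
 [-0.012  -0.0865 -0.9962  1.316 ]
 [ 0.      0.      0.      1.    ]]
```

View pics/top0.png

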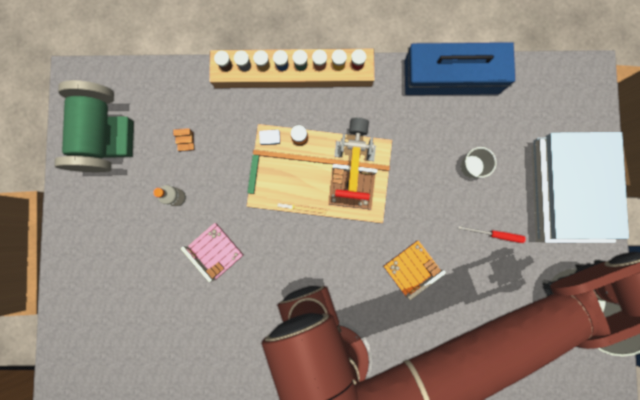

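View pics/scene0.png

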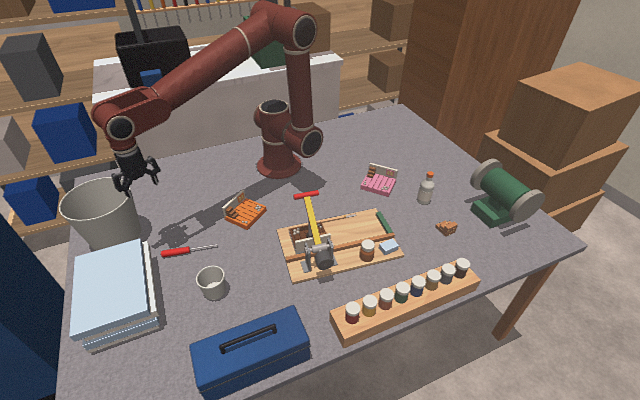

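The top view shows the board with corners near (257,126), (392,139), (383,221) and (247,208). The red bar is at about (352,195), the green stop at (253,174), and the model sits under the lever. The scene view confirms the layout. The orange and pink models are the decoys.

```bash
cat > h.py <<'E'
import cv2,numpy as np
from station import eyes
np.set_printoptions(precision=4,suppress=True)
def ray(c,u,v):
    K=c["camera_matrix"];E=c["extrinsics"]
    d=E[:3,:3]@np.linalg.inv(K)@np.array([u,v,1.]);return E[:3,3],d
def plane(c,u,v,z):
    o,d=ray(c,u,v);return o+d*(z-o[2])/d[2]
def tri(c1,p1,c2,p2):
    o1,d1=ray(c1,*p1);o2,d2=ray(c2,*p2)
    s=np.linalg.lstsq(np.c_[d1,-d2],o2-o1,rcond=None)[0]
    a,b=o1+s[0]*d1,o2+s[1]*d2;return (a+b)/2,np.linalg.norm(a-b)
def blob(im,lo,hi,box):
    x0,y0,x1,y1=box;h=cv2.cvtColor(im[y0:y1,x0:x1],cv2.COLOR_RGB2HSV)
    m=cv2.inRange(h,lo,hi);cs=cv2.findContours(m,cv2.RETR_EXTERNAL,cv2.CHAIN_APPROX_NONE)[0]
    c=max(cs,key=cv2.contourArea)+np.array([[[x0,y0]]]);return c,cv2.minAreaRect(c.astype(np.float32))
E
python3 - <<'E'
from h import *
T=eyes.camera_info("top");S=eyes.camera_info("scene")
t=np.load("pics/top0.npy");s=np.load("pics/scene0.npy")
cv2.imwrite("pics/topc.png",cv2.resize(t[115:230,240:400],None,fx=5,fy=5,interpolation=cv2.INTER_CUBIC)[:,:,::-1])
_,rt=blob(t,(0,200,90),(6,255,255),(320,180,390,210));_,rs=blob(s,(0,200,90),(6,255,255),(285,180,330,205))
print("bar",rt,rs,tri(T,rt[0],S,rs[0]))
# board: wood+ everything bright inside vs. grey table
h=cv2.cvtColor(t,cv2.COLOR_RGB2HSV);m=np.zeros(h.shape[:2],np.uint8)
m[115:230,235:400]=cv2.inRange(h,(8,70,90),(35,255,255))[115:230,235:400]
m=cv2.morphologyEx(m,cv2.MORPH_CLOSE,np.ones((9,9)));c=max(cv2.findContours(m,0,1)[0],key=cv2.contourArea)
print("board",cv2.boxPoints(cv2.minAreaRect(c)),[plane(T,*p,.015) for p in cv2.boxPoints(cv2.minAreaRect(c))])
c,g=blob(t,(60,90,20),(90,255,200),(240,145,265,205));print("stop",g,[plane(T,*p,.033) for p in cv2.boxPoints(g)])
E
```

```text
Traceback (most recent call last):
  File "h.py", line 16, in blob
    c=max(cs,key=cv2.contourArea)+np.array([[[x0,y0]]]);return c,cv2.minAreaRect(c.astype(np.float32))
      ~~~^^^^^^^^^^^^^^^^^^^^^^^^
ValueError: max() iterable argument is empty
```

View pics/topc.png

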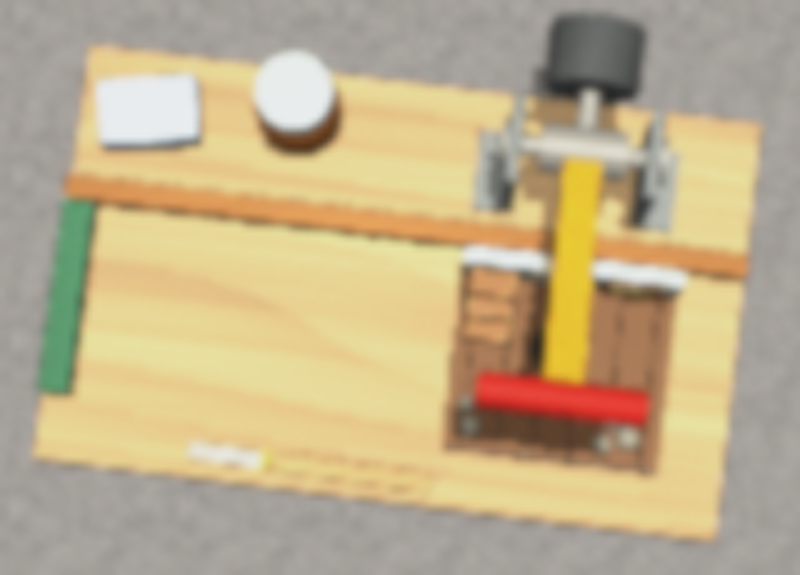

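The crop shows the board corners at (90,46), (762,122), (715,540) and (34,458). The bar runs from (478,388) to (648,407). The model floor has corners near (448,450) and (655,470), and the wall top runs along (465,255)–(685,280).

```bash
python3 - <<'E'
from h import *
T=eyes.camera_info("top");S=eyes.camera_info("scene")
t=np.load("pics/top0.npy");s=np.load("pics/scene0.npy")
px=lambda u,v:(u/5+240-.4,v/5+115-.4)
c=[plane(T,*px(*p),.015)[:2] for p in [(90,46),(762,122),(715,540),(34,458)]]
TL,TR,BR,BL=c;print("board",np.array(c),"sizes",np.linalg.norm(TL-TR),np.linalg.norm(BL-BR),np.linalg.norm(TL-BL),np.linalg.norm(TR-BR))
B=sum(c)/4; dy=(TL+BL-TR-BR);dx=(TL+TR-BL-BR);y1=np.arctan2(-dy[0],dy[1]);y2=np.arctan2(dx[1],dx[0]);print("ctr",B,"yaw",y1,y2)
yaw=y1;R=np.array([[np.cos(yaw),-np.sin(yaw)],[np.sin(yaw),np.cos(yaw)]])
W=lambda x,y:B+R@np.array([x,y]);L=lambda p:R.T@(np.array(p[:2])-B)
def red(im,box):
    x0,y0,x1,y1=box;h=cv2.cvtColor(im,cv2.COLOR_RGB2HSV)[y0:y1,x0:x1]
    m=((h[...,0]<7)|(h[...,0]>172))&(h[...,1]>190)&(h[...,2]>90)
    ys,xs=np.nonzero(m);return (xs.mean()+x0,ys.mean()+y0),len(xs)
a,n=red(t,(320,180,390,210));b,k=red(s,(285,180,330,205));p,e=tri(T,a,S,b)
print("bar",a,n,b,k,p,e,"local",L(p),"expected",W(.08-.156,-.1))
for nme,q,z in [("wallL",(465,248),.085),("wallR",(688,275),.085),("floorBL",(446,448),.04),("floorBR",(656,474),.04),("stopTop",(97,203),.033),("stopBot",(72,392),.033),("fenceL",(100,205),.033),("fenceR",(745,277),.033),("spatL",(187,450),.023),("spatR",(430,495),.023)]:
    w=plane(T,*px(*q),z);print(nme,w[:2],L(w))
E
```

```text
board [[ 0.7214  0.2293]
 [ 0.67   -0.187 ]
 [ 0.4122 -0.1537]
 [ 0.4647  0.2614]] sizes 0.41949650353538176 0.4184586394991282 0.2587690706559061 0.25998549676948474
ctr [0.5671 0.0375] yaw -0.12438143677186604 -0.12647419630579665
bar (np.float64(351.752427184466), np.float64(194.44174757281553)) 206 (np.float64(304.5), np.float64(194.0)) 6 [ 0.4778 -0.054   0.2102] 0.005616729309346449 local [-0.0772 -0.1019] expected [ 0.4793 -0.0523]
wallL [ 0.5805 -0.0028] [ 0.0183 -0.0383]
wallR [ 0.5637 -0.1322] [ 0.0177 -0.1688]
floorBL [0.4673 0.0092] [-0.0955 -0.0404]
floorBR [ 0.4509 -0.1162] [-0.0962 -0.1669]
stopTop [0.6189 0.2211] [0.0287 0.1886]
stopBot [0.5032 0.2353] [-0.0879  0.1883]
fenceL [0.6177 0.2192] [0.0277 0.1866]
fenceR [ 0.5705 -0.1723] [ 0.0294 -0.2078]
spatL [0.4684 0.1667] [-0.114  0.116]
spatR [0.4401 0.0192] [-0.1237 -0.0339]
```

The measurements match the given sizes: board 0.419 × 0.259, bar at (0.479, -0.053, 0.209), and model centre at about (-39, -103) mm in the board frame. Next I'll work out the approach in front of the bar.

```bash
cat >> h.py <<'E'
from station import monitor
from scipy.spatial.transform import Rotation as Ro
B=np.array([.5671,.0375]);yaw=-.1255
Rb=np.array([[np.cos(yaw),-np.sin(yaw)],[np.sin(yaw),np.cos(yaw)]])
W=lambda x,y:B+Rb@np.array([x,y]);L=lambda p:Rb.T@(np.array(p[:2])-B)
def to(x,y,z):  # board-frame x,y, world z of TCP -> shift mm in tool axes
    o=monitor.get_obs();R=Ro.from_rotvec(o['tool_rot']).as_matrix()
    a=np.degrees(np.arctan2(R[1,0],R[0,0]));
    return "shift",1e3*R.T@(np.r_[W(x,y),z]-o['tool_pos']),"turn",a-np.degrees(yaw)-90
E
python3 -c "
from h import *
print(to(-.135,-.1,.357),to(-.135,-.1,.405),W(-.135,-.1))"
```

```text
('shift', array([ 359.9503, -402.4862,   47.3961]), 'turn', np.float64(-57.207297565578166)) ('shift', array([ 359.9605, -402.5725,   -0.6038]), 'turn', np.float64(-57.207297565578166)) [ 0.4206 -0.0448]
```

Emit:
step_arm(
  commands=[
    [0,[36,-40,0],-6],
    [0,[72,-80,0],-12],
    [0,[108,-120,0],-18],
    [0,[144,-161,0],-24],
    [0,[180,-201,0],-30],
    [0,[216,-241,0],-36],
    [0,[252,-281,0],-42],
    [0,[288,-322,0],-48],
    [0,[324,-362,15],-54],
    [0,[350,-390,35],-57.2],
    [0,[360,-402,47],-57.2],
    [0,[360,-402,47],-57.2],
  ],
)

```text
t: 1.6
tool_pos: [0.4207, -0.0452, 0.3564]
tool_rot: [-2.354, -2.077, 0.003]
contact_force: [-1.0, -0.7, 0.2]
opening: 0.0
grip_force: 0.0
```

```bash
python3 -c "
from h import *
o=monitor.get_obs();print(o['t'],o['tool_pos'],L(o['tool_pos']),o['opening'],o['contact_force'])
for j in np.arange(0,1.01,.1):
    th=.61+j; print(round(j,1),to(.08-.19*np.cos(th)-.0245,-.1,.1+.19*np.sin(th)-.025+.173))
cv2.imwrite('pics/s1.png',cv2.resize(eyes.get_image('scene')[150:300,200:400],None,fx=4,fy=4)[:,:,::-1])"
```

```text
1.6 [ 0.4207 -0.0452  0.3564] [-0.1349 -0.1004] 8.929537143107391e-06 [-1.0105 -0.7062  0.1678]
0.0 ('shift', array([ 0.3259, 34.6452, -0.5639]), 'turn', np.float64(0.04000381583560397))
0.1 ('shift', array([  0.3155,  46.2473, -15.6001]), 'turn', np.float64(0.04000381583560397))
0.2 ('shift', array([  0.3042,  59.2926, -29.403 ]), 'turn', np.float64(0.04000381583560397))
0.3 ('shift', array([  0.2923,  73.6508, -41.8345]), 'turn', np.float64(0.04000381583560397))
0.4 ('shift', array([  0.2797,  89.1783, -52.7706]), 'turn', np.float64(0.04000381583560397))
0.5 ('shift', array([  0.2667, 105.7199, -62.1018]), 'turn', np.float64(0.04000381583560397))
0.6 ('shift', array([  0.2534, 123.1106, -69.735 ]), 'turn', np.float64(0.04000381583560397))
0.7 ('shift', array([  0.2399, 141.1763, -75.5939]), 'turn', np.float64(0.04000381583560397))
0.8 ('shift', array([  0.2263, 159.7368, -79.6199]), 'turn', np.float64(0.04000381583560397))
0.9 ('shift', array([  0.2128, 178.6064, -81.7729]), 'turn', np.float64(0.04000381583560397))
1.0 ('shift', array([  0.1995, 197.5968, -82.0313]), 'turn', np.float64(0.04000381583560397))
```

View pics/s1.png

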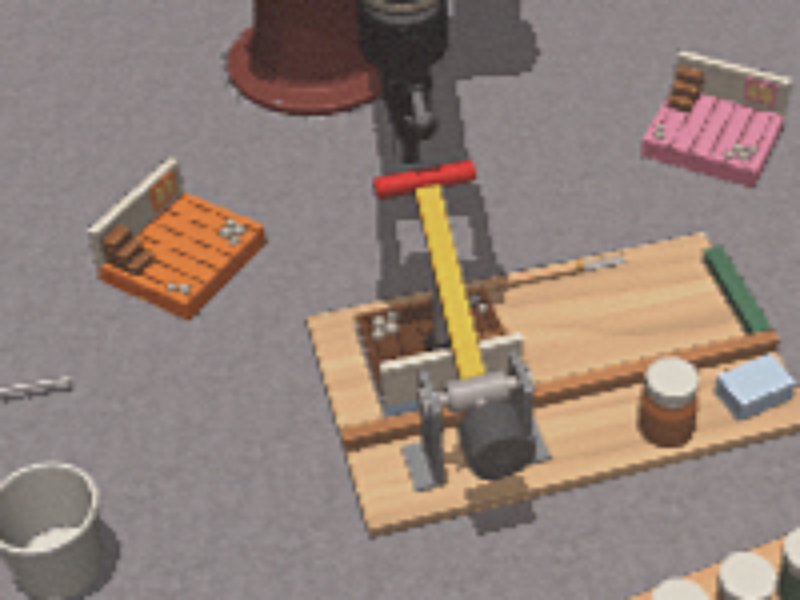

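The closed fingers stand in front of the red bar (bar at about (425,180) in the crop). I'll follow the arc in two calls.

Emit:
step_arm(
  commands=[
    [0,[0,20,0],0],
    [0,[0,32,0],0],
    [0,[0,40,-7],0],
    [0,[0,46,-15],0],
    [0,[0,53,-23],0],
    [0,[0,59,-29],0],
    [0,[0,66,-36],0],
    [0,[0,74,-42],0],
    [0,[0,81,-48],0],
    [0,[0,89,-53],0],
    [0,[0,97,-58],0],
    [0,[0,106,-62],0],
  ],
)

```text
t: 3.15
tool_pos: [0.5268, -0.0589, 0.4199]
tool_rot: [-2.357, -2.077, -0.0]
contact_force: [-1.7, -0.0, 0.8]
opening: 0.0002
grip_force: 0.8
```

```bash
python3 -c "
from h import *
o=monitor.get_obs();print(o['t'],L(o['tool_pos']),o['contact_force'])
cv2.imwrite('pics/s2.png',cv2.resize(eyes.get_image('scene')[150:300,200:400],None,fx=4,fy=4)[:,:,::-1])
for j in (.5,.8,1,1.1):
    th=.61+j; print(round(j,1),to(.08-.19*np.cos(th)-.0245,-.1,.1+.19*np.sin(th)-.025+.173))
"
```

```text
3.15 [-0.0279 -0.1007] [-1.7231 -0.0389  0.8416]
0.5 ('shift', array([ 0.7134, -1.8472,  2.2523]), 'turn', np.float64(-0.009080106927541465))
0.8 ('shift', array([  0.7252,  52.2567, -14.9951]), 'turn', np.float64(-0.009080106927541465))
1 ('shift', array([  0.7317,  90.1283, -17.2169]), 'turn', np.float64(-0.009080106927541465))
1.1 ('shift', array([  0.7344, 109.0411, -15.4834]), 'turn', np.float64(-0.009080106927541465))
```

View pics/s2.png

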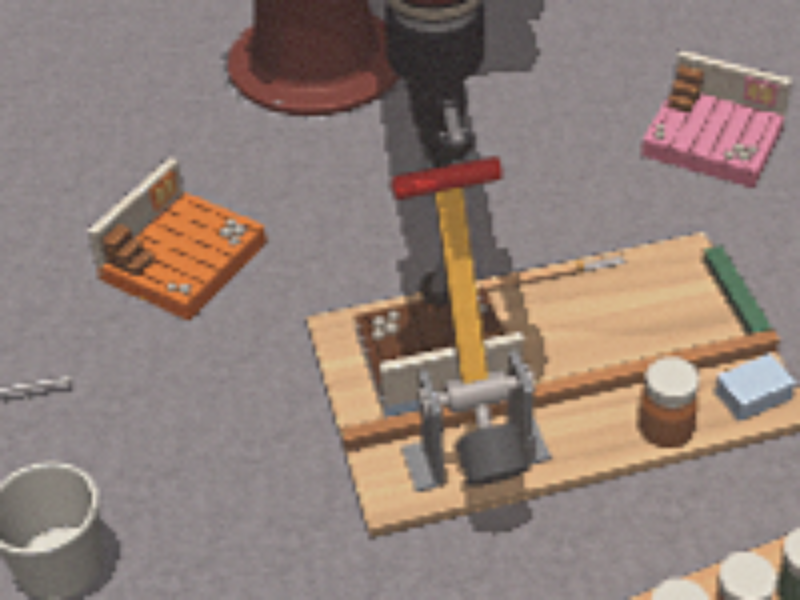

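The arm is rising on the fingers and the model hasn't moved. I'll push on past the balance point, then back off.

Emit:
step_arm(
  commands=[
    [0,[0,9,-3],0],
    [0,[0,19,-6],0],
    [0,[0,29,-10],0],
    [0,[0,39,-12],0],
    [0,[0,49,-14],0],
    [0,[0,59,-16],0],
    [0,[0,69,-16],0],
    [0,[0,79,-17],0],
    [0,[0,89,-17],0],
    [0,[0,99,-16],0],
    [0,[0,108,-15],0],
    [0,[0,108,-15],0],
  ],
)

```text
t: 4.7
tool_pos: [0.6338, -0.0725, 0.4343]
tool_rot: [-2.356, -2.077, 0.001]
contact_force: [0.0, -0.4, -0.3]
opening: -0.0001
grip_force: 0.0
```

```bash
python3 -c "
from h import *
o=monitor.get_obs();print(o['t'],L(o['tool_pos']),o['tool_pos'],o['contact_force'])
print(to(-.047,-.1,.38),to(-.047,-.24,.38))
"
```

```text
4.7 [ 0.0799 -0.1007] [ 0.6338 -0.0725  0.4343] [ 0.0276 -0.4333 -0.2812]
('shift', array([   0.7272, -126.9098,   54.3491]), 'turn', np.float64(-0.008177460703535644)) ('shift', array([-139.2728, -126.8898,   54.3399]), 'turn', np.float64(-0.008177460703535644))
```

Emit:
step_arm(
  commands=[
    [0,[0,-15,-15],0],
    [0,[-30,-40,-15],0],
    [0,[-70,-75,-15],0],
    [0,[-110,-110,-10],0],
    [0,[-139,-127,10],0],
    [20,[-139,-127,40],0],
    [40,[-139,-127,54],0],
    [50,[-139,-127,54],0],
    [50,[-139,-127,54],0],
    [50,[-139,-127,54],0],
  ],
)

```text
t: 5.95
tool_pos: [0.4904, -0.1942, 0.3821]
tool_rot: [2.354, 2.077, 0.001]
contact_force: [0.2, -0.1, -0.7]
opening: 0.0426
grip_force: 0.0
```

```bash
python3 - <<'E'
from h import *
o=monitor.get_obs();print(o['t'],L(o['tool_pos']),o['tool_pos'],o['opening'],o['contact_force'])
t=eyes.get_image('top');s=eyes.get_image('scene')
a=cv2.resize(t[115:235,240:400],(640,480));b=cv2.resize(s[150:300,200:400],(640,480))
cv2.imwrite('pics/c3.png',cv2.resize(np.hstack([a,b]),(800,300))[:,:,::-1])
print(to(-.047,-.24,.195),to(-.047,-.185,.195))
E
```

```text
5.95 [-0.0471 -0.2395] [ 0.4904 -0.1942  0.3821] 0.042557038980909165 [ 0.2496 -0.0812 -0.6923]
('shift', array([ -0.308 ,  -0.036 , 186.7262]), 'turn', np.float64(0.013935638261955319)) ('shift', array([ 54.6919,  -0.0226, 186.6923]), 'turn', np.float64(0.013935638261955319))
```

View pics/c3.png

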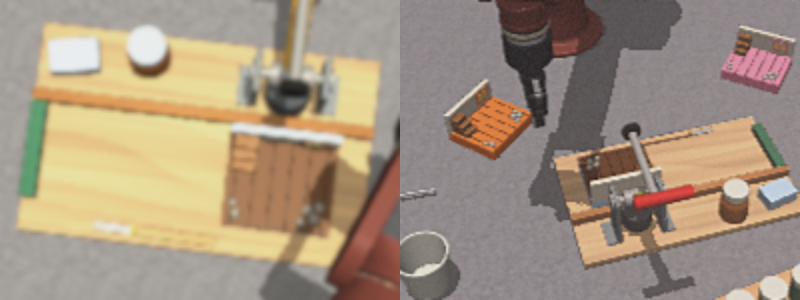

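The arm is raised at its stop. The model is clear, its near side next to the fingers' approach. Now I'll go down beside it and push.

Emit:
step_arm(
  commands=[
    [50,[0,-4,50],0],
    [50,[0,-4,100],0],
    [50,[0,-4,150],0],
    [50,[0,-4,178],0],
    [50,[0,-4,186],0],
    [50,[20,-4,186],0],
    [50,[40,-4,186],0],
    [50,[50,-4,186],0],
    [50,[56,-4,186],0],
    [50,[62,-4,186],0],
    [50,[68,-4,186],0],
    [50,[74,-4,186],0],
  ],
)

```text
t: 7.55
tool_pos: [0.4955, -0.1207, 0.1953]
tool_rot: [2.356, 2.076, -0.0]
contact_force: [-0.4, -3.4, 1.9]
opening: 0.0431
grip_force: 1.8
```

```bash
python3 - <<'E'
from h import *
o=monitor.get_obs();print(o['t'],L(o['tool_pos']),o['tool_pos'],o['opening'],o['contact_force'])
t=eyes.get_image('top');s=eyes.get_image('scene')
a=cv2.resize(t[115:235,240:400],(640,480));b=cv2.resize(s[150:300,200:400],(640,480))
cv2.imwrite('pics/c4.png',cv2.resize(np.hstack([a,b]),(800,300))[:,:,::-1])
print(to(-.051,.049,.195))
E
```

```text
7.55 [-0.0512 -0.1659] [ 0.4955 -0.1207  0.1953] 0.04310420756358824 [-0.4265 -3.3958  1.9023]
('shift', array([214.3927,   0.3522,  -0.0166]), 'turn', np.float64(-0.006296414957944307))
```

View pics/c4.png

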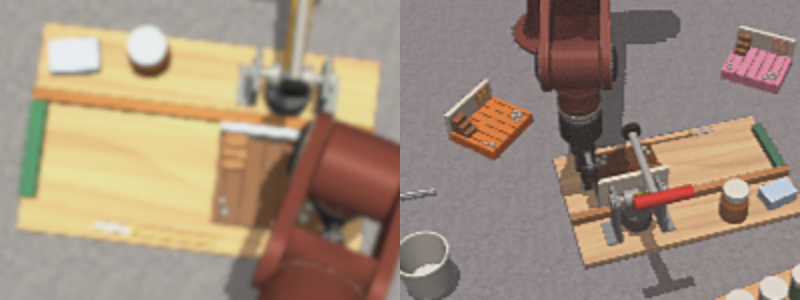

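```bash
python3 - <<'E'
from h import *
T=eyes.camera_info("top")
for n,u,v,zs in (("wrist",370,161,(.22,.26,.3,.35)),("pad front",356,161,(.2,.22,.235))):
    for z in zs: print(n,z,L(plane(T,u,v,z)))
E
```

```text
wrist 0.22 [ 0.0147 -0.1358]
wrist 0.26 [ 0.007  -0.1331]
wrist 0.3 [-0.0006 -0.1303]
wrist 0.35 [-0.0102 -0.1268]
pad front 0.2 [ 0.0141 -0.1006]
pad front 0.22 [ 0.0104 -0.0998]
pad front 0.235 [ 0.0076 -0.0993]
```

There is about 10 mm between the wrist and the raised pad. I'll back off, shift 6 mm away from the fence, widen the fingers a little and carry on.

Emit:
step_arm(
  commands=[
    [60,[-8,0,0],0],
    [60,[-8,-6,0],0],
    [60,[-4,-6,0],0],
    [60,[3,-6,0],0],
    [60,[12,-6,0],0],
    [60,[22,-6,0],0],
    [60,[32,-6,0],0],
    [60,[42,-6,0],0],
    [60,[52,-6,0],0],
  ],
)

```text
t: 8.78
tool_pos: [0.4958, -0.0673, 0.1947]
tool_rot: [-2.356, -2.078, 0.0]
contact_force: [0.1, -1.3, -0.7]
opening: 0.051
grip_force: 0.8
```

Emit:
step_arm(
  commands=[
    [60,[10,0,0],0],
    [60,[20,0,0],0],
    [60,[30,0,0],0],
    [60,[40,0,0],0],
    [60,[52,0,0],0],
    [60,[64,0,0],0],
    [60,[76,0,0],0],
    [60,[88,0,0],0],
    [60,[100,0,0],0],
  ],
)

```text
t: 9.9
tool_pos: [0.5084, 0.0319, 0.1947]
tool_rot: [-2.356, -2.078, 0.0]
contact_force: [0.2, -2.0, -1.0]
opening: 0.0514
grip_force: 0.9
```

```bash
python3 - <<'E'
from h import *
o=monitor.get_obs();print(o['t'],L(o['tool_pos']),o['opening'],o['contact_force'])
t=eyes.get_image('top');s=eyes.get_image('scene')
a=cv2.resize(t[115:235,240:400],(640,480));b=cv2.resize(s[150:300,200:400],(640,480))
cv2.imwrite('pics/c5.png',cv2.resize(np.hstack([a,b]),(800,300))[:,:,::-1])
print(to(-.057,.049,.195))
E
```

```text
9.9 [-0.0576 -0.0129] 0.051394267805673764 [ 0.155  -2.0099 -0.9944]
('shift', array([61.4318,  0.5608, -0.0684]), 'turn', np.float64(0.06613436798961914))
```

View pics/c5.png

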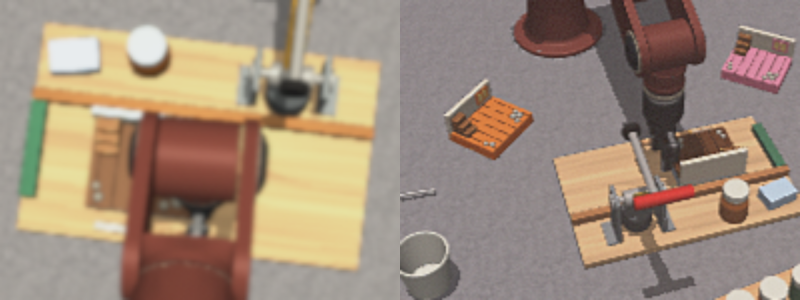

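The model is sliding squarely, with about 57 mm left to the stop. I'll approach slowly.

Emit:
step_arm(
  commands=[
    [60,[10,0,0],0],
    [60,[20,0,0],0],
    [60,[30,0,0],0],
    [60,[38,0,0],0],
    [60,[44,0,0],0],
    [60,[48,0,0],0],
    [60,[51,0,0],0],
    [60,[53,0,0],0],
    [60,[55,0,0],0],
    [60,[56,0,0],0],
  ],
)

```text
t: 11.25
tool_pos: [0.5154, 0.0867, 0.1948]
tool_rot: [2.356, 2.077, 0.0]
contact_force: [0.5, -3.3, 2.5]
opening: 0.0512
grip_force: 1.8
```

Emit:
step_arm(
  commands=[
    [60,[1,0,0],0],
    [60,[2,0,0],0],
    [60,[3,0,0],0],
    [60,[4,0,0],0],
  ],
)

```text
t: 11.75
tool_pos: [0.5159, 0.0907, 0.1948]
tool_rot: [2.356, 2.077, 0.0]
contact_force: [-0.8, -4.0, 3.4]
opening: 0.0514
grip_force: 2.0
```

Emit:
step_arm(
  commands=[
    [60,[1,0,0],0],
    [60,[2,0,0],0],
  ],
)

```text
t: 12.0
tool_pos: [0.5161, 0.0927, 0.1947]
tool_rot: [2.357, 2.077, 0.0]
contact_force: [-0.3, -3.5, 2.7]
opening: 0.0512
grip_force: 1.9
```

```bash
python3 - <<'E'
from h import *
o=monitor.get_obs();print(o['t'],L(o['tool_pos']),o['opening'],o['contact_force'])
E
```

```text
12.0 [-0.0575  0.0484] 0.05121877589965032 [-0.2566 -3.5343  2.6663]
```

Emit:
step_arm(
  commands=[
    [60,[1,0,0],0],
    [60,[2,0,0],0],
    [60,[3,0,0],0],
  ],
)

```text
t: 12.38
tool_pos: [0.5164, 0.0943, 0.1948]
tool_rot: [2.354, 2.076, -0.007]
contact_force: [-3.2, -15.3, 6.3]
opening: 0.051
grip_force: 7.6
```

The force jumped to 15 N, so the model is against the stop. I'll back off and check.

Emit:
step_arm(
  commands=[
    [60,[1,0,0],0],
    [60,[-4,0,0],0],
    [60,[-15,0,0],0],
    [60,[-30,0,0],0],
    [60,[-30,0,-40],0],
    [60,[-30,-20,-100],0],
    [60,[-30,-60,-150],0],
    [60,[-30,-100,-180],0],
    [60,[-60,-130,-200],0],
    [60,[-100,-130,-200],0],
    [60,[-150,-130,-200],0],
    [60,[-200,-130,-200],0],
  ],
)

```text
t: 13.88
tool_pos: [0.3615, -0.088, 0.3947]
tool_rot: [2.355, 2.078, 0.002]
contact_force: [0.4, 0.6, 1.5]
opening: 0.0513
grip_force: 0.0
```

```bash
python3 - <<'E'
from h import *
o=monitor.get_obs();print(o['t'],L(o['tool_pos']),o['tool_pos'],o['contact_force'])
t=eyes.get_image('top')
cv2.imwrite('pics/t6.png',cv2.resize(t[115:230,240:400],None,fx=5,fy=5,interpolation=cv2.INTER_CUBIC)[:,:,::-1])
E
```

```text
13.875 [-0.1883 -0.1502] [ 0.3615 -0.088   0.3947] [0.4116 0.5596 1.4709]
```

View pics/t6.png

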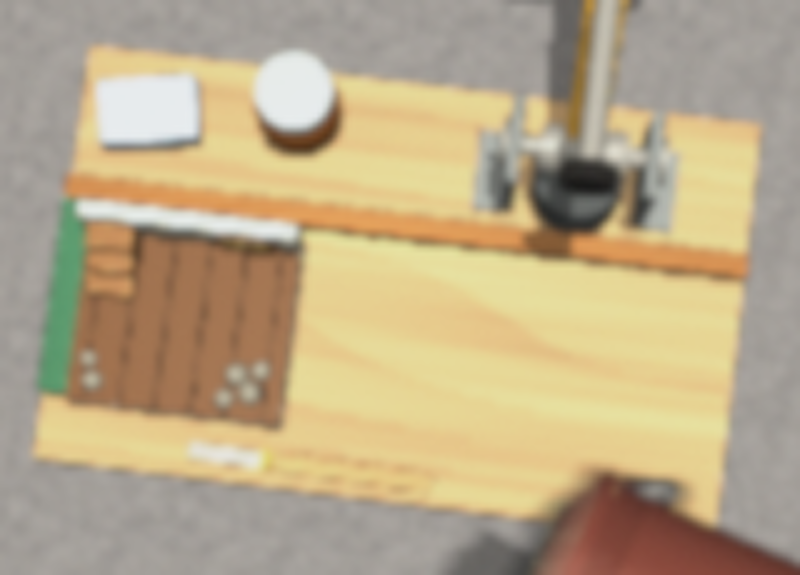

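The model sits flush along the green stop. The yellow arm stays raised, and the spatula, jar and offcut haven't moved.

```bash
python3 -c "
from station import finish_job
print(finish_job())"
```

```text
the job is handed in; nothing more can be done
None
```

I pushed the press arm over its balance point and it stays raised by itself; the model was then slid flush against the green end stop, the bystanders on the board were left where they were, and the job was handed in at about 14 s.

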